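Put three misplaced things back on their own instruments

ROBOT

A 6-joint arm with a two-finger parallel gripper is mounted at the origin on the work surface. World frame = base frame: x ahead of the robot, y to its left, z up, the work surface at z = 0. Lengths are in mm, angles in rad, forces in N, time in s.
With the tool pointing down it reaches from about 350 to 975 mm from the base axis. Payload 7.1 kg.
Tool frame: the origin (TCP) lies at the very end of the fingers, on their centre line; the grasp point (between the pads) lies 19 mm behind it; z points along the fingers, y is the line along which they close (so a half turn about z gives the same grasp; the last joint's range is limited). The gripper opens to 88 mm and grips with 3 to 60 N. Pads are 20 mm wide; open, the fingers measure 115 mm over their backs; the gripper's body (75 mm by 178 mm) begins 61 mm behind the grasp point.
Start: joints at [-1.121, 0.423, 1.63, -0, 1.089, -0.019], TCP at [282.399, -557.544, 222.675] pointing down, gripper open.
Joint ranges: [-3, 3], [-0.9, 2.11], [0.09, 2.58], [-1.31, 4.45], [0.11, 2.69], [-2.54, 2.54]. Speed limits (rad/s): [2.39, 2.39, 3.01, 3.14, 3.14, 3.14].

INTERFACE

Orientations are given as a rotation vector (axis times angle).
In Python, from workcell import sensors, imaging, close_job gives the robot as it stands. The module is installed in compiled form; this text tells all that it offers.
- The arm moves only by the tool servo_tool, never from a script. Its argument "steps" is a list of rows, each a list of 3 entries, a list of its own where there are three numbers: the shift along the world's x, y, z in m, then the turn, a rotation vector about the world's x, y, z in degrees, then the opening, from -1 (shut) to 1 (fully open). A call has exactly 8 rows; each row shifts and turns the commanded pose from where the row before left it; what a row does not reach is not made up. A row lasts 1/12 s, in which the tool goes at most 41.7 mm and 7.16 degrees, less where a joint would pass 70% of its speed; a pose out of reach is approached as far as the arm can. A call is refused whole if a number of a shift passes 0.0417 or a number of a turn 7.16, either way. A call with a gripper value outside its range is refused whole. The fingers move at their own pace and stop on an object; the grip force is fixed at half the most. Time passes only in rows, so rows that do not move let the fingers close, or fill a call up. It gives the time, the measured TCP pose, the force, the opening and the grip force at its end, in the units of the state.
- sensors.get_obs(): the state, without advancing time (a new reading comes with each control period).
- imaging.get_image(name): name is "side" or "top" or "wrist"; returns a dict with "color" (400x640x3 uint8, blue, green, red), "range_z" (400x640 float32, mm along the optical axis (not along the pixel's ray), 0 where there is no reading), "vertical_fov" (degrees; the focal length in pixels is half the picture's height over the tangent of half this angle, whatever the lens; pixels are square), "cx", "cy" (the principal point, pixels), "rvec" (rotation vector, rad) and "tvec" (3), from world to camera coordinates, as OpenCV has them; the wrist camera has in their place "tool_from_camera" (4x4, takes a point from camera to tool coordinates, whose origin is the TCP and whose axes are the flange's). Camera axes: x right, y down, z forward; pixel columns grow to the right and rows downward; lengths in mm; the calibration is good to about 2 mm. A picture is of the moment at which its call begins: read the wrist's pose just before it.
- close_job(): hands the job in; it is judged then, once.
The state is a dict: "t": time; "qpos": joint angles; "qvel": joint speeds; "joint_torque": joint torques, N m; "ee_pos": TCP position; "orientation": TCP orientation; "ft_force": force on the tool from outside, world axes, zero at the start; "moment": the same for the moment, N m; "width": finger opening in mm; "grasp_force": force on a finger pad.
Only numpy, scipy, OpenCV 4.12 (cv2) and the standard library are available. Lean on these libraries where they do the work, as an engineer would, in place of code of your own. Each camera call takes 0.05 s, during which the arm holds its last target. There are 200 camera calls.

TASK

Three things on this microscopy bench stand on the wrong instruments: move the glass flask to the magnetic stirrer, the steel weight to the balance and the see-through resin block with the beetle to the light pad, each upright (the block flat, as it lies now), in the middle of its surface, and let go. Each instrument has room for only one of them, so use a free spot such as the empty steel tray to park one on the way. Set things down rather than letting them drop, never lay the flask over, and leave the beaker, the dropper bottle and the slide box where they stand.

Things in the scene. Friction and masses are not known exactly. Their poses are not given: they have to be found in the camera images.
- flask: Loose conical flask of pale bluish glass with a black rubber stopper, about 130 g. Foot 70 mm across, cone narrowing to a straight upright neck 28 mm across from 85 to 116 mm above the foot (the part to grip), lip 34 mm across at 118 to 122 mm, stopper 24 mm across, top at 134 mm. Origin: centre of the underside; z up along its axis. At the start it stands on the balance.
- weight: Loose round calibration weight of bare steel, about 500 g: body 40 mm across and 44 mm high, with a 22 mm knob on top (54 to 64 mm above the underside). Origin: centre of the underside; z up. At the start it stands on the light pad.
- block: Loose see-through, honey-tinted resin block with a black beetle cast inside, about 100 g: 70 mm along its x, 40 mm along its y (grip across this), 30 mm high. Origin: centre of the underside; z up. At the start it lies on the stirrer's plate.
- balance: Fixed laboratory balance: white housing 175 x 130 mm with a grey-green display and round bare steel pan 110 mm across, whose flat top is 48 mm above the bench. Origin: on the bench, under the centre of the pan; x points from the display to the pan, z up. The housing reaches from x = -110 to +65 mm, y = -65 to +65 mm and is 38 mm high. The display is on the side nearer the robot.
- stirrer: Fixed magnetic stirrer: grey housing 165 x 120 mm with black knobs at the front and a square white ceramic plate 118 x 118 mm, whose flat top is 68 mm above the bench. Origin: on the bench, under the centre of the plate; x points from the knobs to the plate, z up. The housing reaches from x = -105 to +60 mm, y = -60 to +60 mm and is 56 mm high.
- lightpad: Fixed flat light pad: black frame 120 x 120 mm with a white square 100 x 100 mm on top, flat surface 20 mm above the bench. Origin: on the bench, under its centre; z up.
- tray: Fixed shallow bare steel tray, empty at the start: 150 mm along its x, 120 mm along its y, 14 mm high, walls 4 mm thick, inner floor 4 mm above the bench. Origin: on the bench, under its centre; z up. A free spot for parking.
- beaker: Bystander: loose empty open glass beaker, 56 mm across, 70 mm high. Origin: centre of the underside. Must stay where it is.
- dropper: Bystander: loose amber dropper bottle with black cap and paper label, 36 mm across, 85 mm high. Origin: centre of the underside. Must stay where it is.
- slidebox: Bystander: loose grey slide box with white lid, 53 x 88 mm, 34 mm high. Origin: centre of the underside. Must stay where it is.
Not all that is in view belongs to the job. There is more than one size of the flask; the one meant has the size given above.

How it is judged:
By the outcome, as a careful person would: the job done as asked, in the order asked, and still so for the second after the job is handed in, with the robot touching nothing.
It also fails if it takes over 112 s, if anything falls off the work surface, if the arm or the gripper's body presses on something with over 40 N, if the wrist force passes 120 N, or if a joint passes its speed limit or range.

## Working session

There is one attempt and no reset: what is moved stays moved. The work goes in short steps, Python scripts to look and compute and a tool call to move; the robot and the scene stay as the last step left them, time stands still between calls to the robot, and variables do not carry over. Pictures are saved under pics/ and viewed, at most 14 in all, crops included, and the job is handed in when it is done.

Besides the shell and the picture viewer there is one more tool, called after "Request:" as name([rows], argument=value, ...), one row to a line, values as JSON. servo_tool: Moves the arm, as the interface text tells. Its arguments: {"type":"object","properties":{"steps":{"type":"array"}},"required":["steps"]}

```bash
mkdir -p pics
cat > h.py <<'E'
import numpy as np, cv2
from workcell import sensors, imaging, close_job
def cam(im):
    f=im["color"].shape[0]/2/np.tan(np.radians(im["vertical_fov"])/2)
    K=np.array([[f,0,im["cx"]],[0,f,im["cy"]],[0,0,1]])
    if "rvec" in im:
        R=cv2.Rodrigues(np.array(im["rvec"],float))[0]; t=np.array(im["tvec"],float).ravel()
        return K,R.T,-R.T@t
    o=im["obs"]; T=np.array(im["tool_from_camera"]); Rt=cv2.Rodrigues(np.array(o["orientation"],float))[0]
    return K,Rt@T[:3,:3],Rt@T[:3,3]+np.array(o["ee_pos"])
def get(name,save=None):
    o=sensors.get_obs(); im=imaging.get_image(name); im["obs"]=o
    if save: cv2.imwrite("pics/"+save+".png",im["color"])
    np.save("last_"+name+".npy",im,allow_pickle=True)
    return im
def load(name): return np.load("last_"+name+".npy",allow_pickle=True).item()
def onplane(im,u,v,z):
    K,R,c=cam(im); d=R@np.linalg.inv(K)@np.array([u,v,1.]); return c+d*(z-c[2])/d[2]
def proj(im,p):
    K,R,c=cam(im); q=K@(R.T@(np.array(p,float)-c)); return q[:2]/q[2]
def cloud(im):
    K,R,c=cam(im); z=im["range_z"]; v,u=np.indices(z.shape)
    P=np.stack([(u-K[0,2])/K[0,0]*z,(v-K[1,2])/K[1,1]*z,z],-1)@R.T+c
    P[z==0]=np.nan; return P
E
python3 - <<'E'
from h import *
print(sensors.get_obs())
for n in("top","side"):
    im=get(n,n+"0"); print(n,cam(im)[2],im["vertical_fov"])
E
```

```text
{'t': 0.0, 'qpos': array([-1.12099845e+00,  4.23833517e-01,  1.63070156e+00,  1.80779871e-05,
        1.08863327e+00, -1.90150314e-02]), 'qvel': array([-0.00180922,  0.00217682,  0.00015676,  0.00069216, -0.00071764,
        0.00055919]), 'joint_torque': array([-3.85302686e-03, -5.44638813e+01, -2.73670381e+01,  6.40251464e-02,
        2.27707950e-02, -1.59348792e-04]), 'ee_pos': array([ 282.16070222, -557.03726653,  221.90174879]), 'orientation': array([-3.05418006e+00, -7.29313117e-01,  5.04184460e-04]), 'ft_force': array([-0.1181773 , -0.27924557,  0.01394499]), 'moment': array([ 0.02156175,  0.0180731 , -0.02360095]), 'grasp_force': 0.0, 'width': 88.12730030758667}
top [ 385.14891109   20.12663522 1432.56603235] 42.034334666420406
side [500.84343129 520.48967263 664.16756747] 56.138320580040514
```

View pics/top0.png

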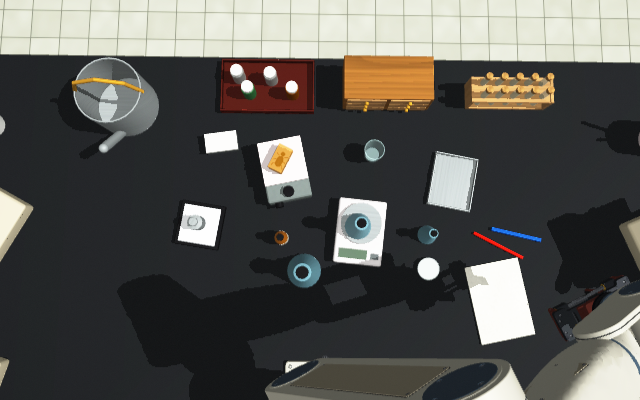

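View pics/side0.png

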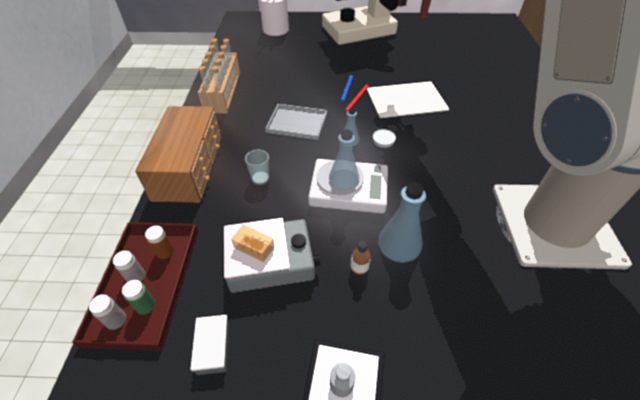

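```bash
cat > m.py <<'E'
from h import *
im=load("top"); P=cloud(im); c=im["color"]; hsv=cv2.cvtColor(c,cv2.COLOR_BGR2HSV)
def fit(name,box,mask,z):
    u0,v0,u1,v1=box; m=np.zeros(mask.shape,np.uint8); m[v0:v1,u0:u1]=mask[v0:v1,u0:u1]
    cs=cv2.findContours(m,cv2.RETR_EXTERNAL,cv2.CHAIN_APPROX_NONE)[0]; k=max(cs,key=cv2.contourArea)[:,0]
    w=np.array([onplane(im,u,v,z)[:2] for u,v in k],np.float32)
    r=cv2.minAreaRect(w); print(name,np.round(r[0],1),np.round(r[1],1),round(r[2],1))
w=((hsv[...,1]<60)&(hsv[...,2]>150)).astype(np.uint8)
fit("balance house",(325,190,392,272),w,38)
fit("pad white",(175,200,225,250),w,20)
fit("slidebox",(195,125,243,158),w,34)
o=((hsv[...,1]>110)&(hsv[...,0]<28)&(hsv[...,2]>120)).astype(np.uint8)
fit("block",(262,138,298,178),o,85)
st=((hsv[...,2]>200)&(hsv[...,1]<60)|(o>0)).astype(np.uint8)
fit("stirrer plate",(250,130,312,190),st,68)
h=P[...,2]
def dep(name,box,lo,hi):
    u0,v0,u1,v1=box; m=np.zeros(h.shape,np.uint8); hh=h[v0:v1,u0:u1]; m[v0:v1,u0:u1]=((hh>lo)&(hh<hi))
    p=P[m>0]; 
    if len(p)>3: r=cv2.minAreaRect(p[:,:2].astype(np.float32)); print("D",name,len(p),np.round(r[0],1),np.round(r[1],1),round(r[2],1),np.round(np.median(p,0),1))
dep("stirrer plate",(250,130,312,205),60,75)
dep("block top",(262,138,300,178),88,110)
dep("balance pan",(325,190,392,272),44,55)
dep("balance house",(325,190,392,272),30,55)
dep("weight body",(175,200,225,250),50,100)
dep("weight knob",(175,200,225,250),78,100)
dep("pad",(165,195,230,255),14,26)
dep("stopper",(325,190,392,272),172,195)
dep("bigflask",(280,240,330,300),120,300)
dep("smallflask",(415,220,445,248),40,150)
dep("tray",(420,145,485,215),9,20)
dep("tray",(420,145,485,215),2,20)
dep("beaker",(360,130,390,165),50,90)
dep("dropper",(270,225,295,250),60,110)
for n,b in dict(flask=(345,208,375,240),tray=(425,148,482,214)).items():
    u0,v0,u1,v1=b; cv2.imwrite(f"pics/{n}.png",cv2.resize(c[v0:v1,u0:u1],None,fx=8,fy=8,interpolation=cv2.INTER_CUBIC))
for u,v,z,n in [(362,223,182,"stopper"),(281,237,85,"dropper"),(429,151,14,"t"),(478,158,14,"t"),(468,212,14,"t"),(428,203,14,"t")]: print(n,onplane(im,u,v,z).round(1))
E
python3 m.py
```

```text
balance house [454.  -88.8] [128.3 173.2] 84.1
pad white [470.3 344.5] [100.1 101.4] 80.9
slidebox [696.7 290.7] [53.9 87.3] 7.9
block [641.1 124.6] [42.3 68.7] 63.6
stirrer plate [639.  119.5] [118.6 116.9] 11.9
D stirrer plate 1644 [618.1 115.9] [163.9 118.2] 11.8 [627.3 108.9  67.5]
D block top 421 [641.5 124.3] [40.7 69.7] 64.2 [641.6 123.6  97.4]
D balance pan 727 [455.4 -88.8] [108.1 157.3] 84.1 [ 488.1 -104.3   47.9]
D balance house 2570 [454.8 -88.8] [130.1 175. ] 84.1 [439.8 -91.5  39.5]
D weight body 194 [474.9 346.8] [37.8 39. ] 61.5 [473.8 343.7  66.1]
D weight knob 56 [475.3 347.8] [20.3 19.6] 50.3 [475.1 348.   83.8]
D pad 1591 [471.  344.4] [119.8 119.5] 81.0 [466.3 338.1  19. ]
D stopper 88 [468.7 -82.4] [25.5 24.9] 77.5 [468.8 -81.7 180.8]
D bigflask 263 [349.5  62. ] [41.1 41.3] 0.5 [349.   60.5 166.8]
D smallflask 141 [ 447.7 -270.9] [32.1 26.6] 0.3 [ 447.5 -269.1   74.5]
D tray 392 [ 591.2 -356.6] [152.9 178.2] 85.5 [ 590.9 -345.8   12.4]
D tray 2415 [ 602.4 -349.9] [182.7 195.9] 90.0 [ 598.4 -349.7    5. ]
D beaker 126 [ 671.7 -124.1] [53.7 54.5] 48.5 [ 680.2 -127.3   67.8]
D dropper 73 [436.4 121.8] [24.9 25.7] 73.1 [435.7 121.   78. ]
stopper [466.7 -82.9 182. ]
dropper [435.4 118.3  85. ]
t [ 679.5 -283.6   14. ]
t [ 661.  -420.1   14. ]
t [ 510.1 -388.5   14. ]
t [ 534.  -278.5   14. ]
```

The top and side views show the target flask on the balance at (358,224), the weight on the pad at (194,222), the block on the stirrer at (280,157) and the empty tray at (453,181). The flask at (303,270) is larger and the one at (428,234) smaller, so both are decoys. I'll park the block on the tray first.

Request:
servo_tool([
  [[0.015,0.0284,0],[0,0,5.3],1],
  [[0.015,0.0284,0],[0,0,5.3],1],
  [[0.015,0.0284,0],[0,0,5.3],1],
  [[0.015,0.0284,0],[0,0,5.3],1],
  [[0.015,0.0284,0],[0,0,5.3],1],
  [[0.015,0.0284,0],[0,0,5.3],1],
  [[0.015,0.0284,0],[0,0,5.3],1],
  [[0.015,0.0284,0],[0,0,5.3],1],
])

```text
t: 0.77
ee_pos: [402.7, -328.8, 222.4]
orientation: [-2.581, -1.791, 0.0]
ft_force: [0.7, -0.9, 0.6]
width: 87.7
grasp_force: 0.0
```

Request:
servo_tool([
  [[0.015,0.0284,0],[0,0,5.3],1],
  [[0.015,0.0284,0],[0,0,5.3],1],
  [[0.015,0.0284,0],[0,0,5.3],1],
  [[0.015,0.0284,0],[0,0,5.3],1],
  [[0.015,0.0284,0],[0,0,5.3],1],
  [[0.015,0.0284,0],[0,0,5.3],1],
  [[0.015,0.0284,0],[0,0,5.3],1],
  [[0.015,0.0284,0],[0,0,5.3],1],
])

```text
t: 1.43
ee_pos: [522.7, -101.6, 222.4]
orientation: [-1.758, -2.603, 0.0]
ft_force: [0.4, 0.4, 0.8]
width: 87.7
grasp_force: 0.0
```

Request:
servo_tool([
  [[0.015,0.0284,0],[0,0,5.3],1],
  [[0.015,0.0284,0],[0,0,5.3],1],
  [[0.015,0.0284,0],[0,0,5.3],1],
  [[0.015,0.0284,0],[0,0,5.3],1],
  [[0.015,0.0284,0],[0,0,5.3],1],
  [[0.015,0.0284,0],[0,0,5.3],1],
  [[0.015,0.0284,0],[0,0,5.3],1],
  [[0.015,0.0284,0],[0,0,5.3],1],
])

```text
t: 2.1
ee_pos: [642.6, 125.6, 222.2]
orientation: [-0.698, -3.062, 0.001]
ft_force: [1.0, -0.0, 0.0]
width: 87.6
grasp_force: 0.0
```

Request:
servo_tool([
  [[-0.001,-0.001,-0.03],[0,0,0],1],
  [[0,0,-0.03],[0,0,0],1],
  [[0,0,-0.03],[0,0,0],1],
  [[0,0,-0.03],[0,0,0],1],
  [[0,0,-0.018],[0,0,0],1],
  [[0,0,-0.01],[0,0,0],1],
  [[0,0,-0.001],[0,0,0],1],
  [[0,0,0],[0,0,0],1],
])

```text
t: 2.77
ee_pos: [641.4, 123.0, 73.5]
orientation: [-0.705, -3.061, 0.0]
ft_force: [0.1, 0.3, 1.6]
width: 87.7
grasp_force: 0.0
```

Request:
servo_tool([
  [[0,0,0],[0,0,0],0],
  [[0,0,0],[0,0,0],0],
  [[0,0,0],[0,0,0],-0.3],
  [[0,0,0],[0,0,0],-1],
  [[0,0,0],[0,0,0],-1],
  [[0,0,0],[0,0,0],-1],
  [[0,0,0],[0,0,0],-1],
  [[0,0,0],[0,0,0],-1],
])

```text
t: 3.43
ee_pos: [641.5, 123.1, 73.8]
orientation: [0.705, 3.061, 0.0]
ft_force: [0.3, 0.3, 0.5]
width: 39.8
grasp_force: 30.0
```

Request:
servo_tool([
  [[0,0,0.01],[0,0,0],-1],
  [[0,0,0.02],[0,0,0],-1],
  [[0,0,0.03],[0,0,0],-1],
  [[0,-0.01,0.03],[0,0,0],-1],
  [[-0.003,-0.025,0.006],[0,0,0],-1],
  [[-0.003,-0.03,0],[0,0,0],-1],
  [[-0.003,-0.03,0],[0,0,0],-1],
  [[-0.003,-0.03,0],[0,0,0],-1],
])

```text
t: 4.1
ee_pos: [629.2, -2.9, 170.8]
orientation: [0.704, 3.061, 0.0]
ft_force: [0.5, -0.2, -1.9]
width: 39.5
grasp_force: 30.0
```

Request:
servo_tool([
  [[-0.003,-0.03,0],[0,0,0],-1],
  [[-0.003,-0.03,0],[0,0,0],-1],
  [[-0.003,-0.03,0],[0,0,0],-1],
  [[-0.003,-0.03,0],[0,0,0],-1],
  [[-0.003,-0.03,0],[0,0,0],-1],
  [[-0.003,-0.03,0],[0,0,0],-1],
  [[-0.003,-0.03,0],[0,0,0],-1],
  [[-0.003,-0.03,0],[0,0,0],-1],
])

```text
t: 4.77
ee_pos: [605.0, -243.4, 170.3]
orientation: [0.705, 3.061, -0.0]
ft_force: [0.3, 0.2, -1.0]
width: 39.9
grasp_force: 30.0
```

Request:
servo_tool([
  [[-0.003,-0.03,0],[0,0,0],-1],
  [[-0.003,-0.03,0],[0,0,0],-1],
  [[-0.003,-0.025,-0.02],[0,0,0],-1],
  [[0,-0.015,-0.03],[0,0,0],-1],
  [[0,0,-0.03],[0,0,0],-1],
  [[0,0,-0.03],[0,0,0],-1],
  [[0,0,-0.02],[0,0,0],-1],
  [[0,0,0],[0,0,0],-1],
])

```text
t: 5.43
ee_pos: [593.3, -340.4, 35.2]
orientation: [-0.704, -3.054, -0.004]
ft_force: [-1.0, 1.3, -0.9]
width: 39.4
grasp_force: 30.0
```

Run:
```python
from h import *
im=get("top","top1"); P=cloud(im)
cv2.imwrite("pics/top1c.png",cv2.resize(im["color"][130:300,160:500],None,fx=2.3,fy=2.3))
print(sensors.get_obs()["ee_pos"])
```

```text
[ 594.77905027 -341.09218369   37.74234056]
```

View pics/top1c.png

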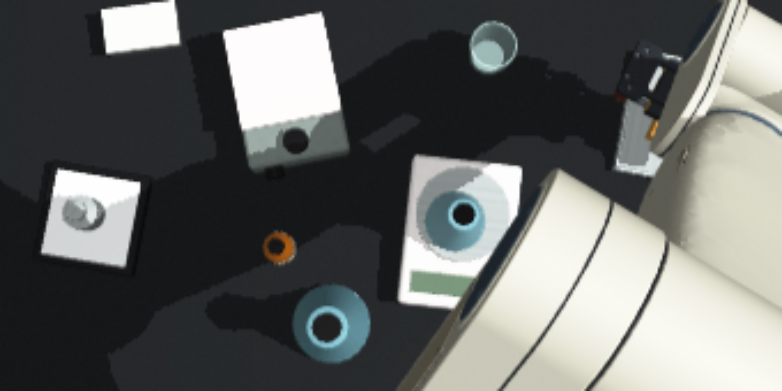

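The crop shows everything else in place, and the held block (orange, at (655,128)) is over the tray. Next I lower it.

Request:
servo_tool([
  [[0,0,-0.008],[0,0,0],-1],
  [[0,0,-0.007],[0,0,0],-1],
  [[0,0,-0.005],[0,0,0],-1],
  [[0,0,-0.003],[0,0,0],-1],
  [[0,0,-0.002],[0,0,0],-1],
  [[0,0,-0.001],[0,0,0],-1],
  [[0,0,-0.001],[0,0,0],-1],
  [[0,0,0],[0,0,0],-1],
])

```text
t: 6.15
ee_pos: [596.5, -342.0, 12.8]
orientation: [0.705, 3.061, -0.0]
ft_force: [1.0, 1.8, -0.9]
width: 39.8
grasp_force: 30.0
```

Request:
servo_tool([
  [[0,0,-0.001],[0,0,0],-1],
  [[0,0,-0.001],[0,0,0],-1],
  [[0,0,-0.001],[0,0,0],-1],
  [[0,0,0],[0,0,0],-1],
  [[0,0,0],[0,0,0],-1],
  [[0,0,0],[0,0,0],-1],
  [[0,0,0],[0,0,0],-1],
  [[0,0,0],[0,0,0],-1],
])

```text
t: 6.82
ee_pos: [596.5, -342.0, 9.8]
orientation: [0.705, 3.061, -0.0]
ft_force: [0.3, -0.6, 1.1]
width: 39.6
grasp_force: 30.0
```

Request:
servo_tool([
  [[0,0,-0.0005],[0,0,0],-1],
  [[0,0,0],[0,0,0],-1],
  [[0,0,0],[0,0,0],0.35],
  [[0,0,0],[0,0,0],0.35],
  [[0,0,0],[0,0,0],0.35],
  [[0,0,0],[0,0,0],0.35],
  [[0,0,0],[0,0,0],0.35],
  [[0,0,0.005],[0,0,0],0.35],
])

```text
t: 7.48
ee_pos: [595.7, -341.5, 13.3]
orientation: [-0.705, -3.06, -0.001]
ft_force: [-1.0, -0.2, -0.3]
width: 59.1
grasp_force: 0.0
```

Request:
servo_tool([
  [[0,0,0.02],[0,0,0],0.35],
  [[0,0,0.03],[0,0,0],0.35],
  [[0,0,0.03],[0,0,0],0.35],
  [[0,0,0.04],[0,0,0],0.35],
  [[0,0,0.04],[0,0,0],0.35],
  [[0,0,0.04],[0,0,0],0.35],
  [[0,0,0],[0,0,0],0.35],
  [[0,0,0],[0,0,0],0.35],
])

```text
t: 8.15
ee_pos: [597.9, -342.8, 217.9]
orientation: [0.704, 3.056, -0.003]
ft_force: [0.1, 0.1, -1.1]
width: 59.4
grasp_force: 0.0
```

Run:
```python
from h import *
im=get("wrist","w1"); print(im["obs"]["ee_pos"])
P=cloud(im); z=P[...,2]; print(cam(im)[2])
m=(z>26)&(z<42); p=P[m]; p=p[np.hypot(p[:,0]-596,p[:,1]+342)<60]
print(len(p),cv2.minAreaRect(p[:,:2].astype(np.float32)) if len(p) else "")
```

```text
[ 597.86761034 -342.83243658  217.92888275]
[ 535.23890048 -313.54074081  378.81797472]
2870 ((594.0052490234375, -342.58251953125), (39.96158218383789, 70.08683013916016), 64.21773529052734)
```

View pics/w1.png

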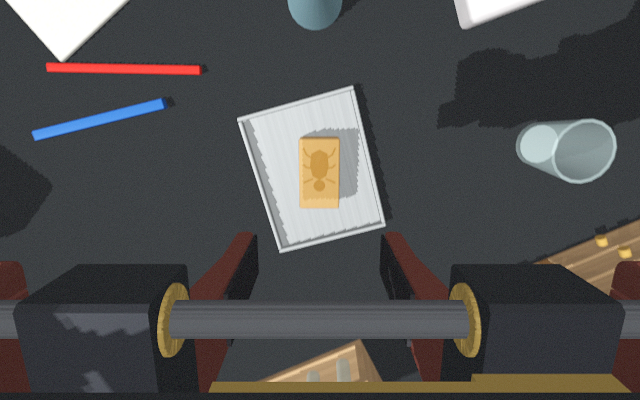

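The wrist view shows the block lying flat in the tray at (319,172). Next is the flask.

Request:
servo_tool([
  [[-0.016,0.0325,0.01],[0,0,0],1],
  [[-0.016,0.0325,0.01],[0,0,0],1],
  [[-0.016,0.0325,0],[0,0,0],1],
  [[-0.016,0.0325,0],[0,0,0],1],
  [[-0.016,0.0325,0],[0,0,0],1],
  [[-0.016,0.0325,0],[0,0,0],1],
  [[-0.016,0.0325,0],[0,0,0],1],
  [[-0.016,0.0325,0],[0,0,0],1],
])

```text
t: 8.87
ee_pos: [466.0, -80.4, 232.2]
orientation: [-0.705, -3.057, 0.0]
ft_force: [1.1, -0.3, 0.4]
width: 87.8
grasp_force: 0.0
```

Request:
servo_tool([
  [[0,0,0],[0,0,0],1],
  [[0,0,0],[0,0,0],1],
  [[0,0,0],[0,0,0],1],
  [[0,0,0],[0,0,0],1],
  [[0,0,0],[0,0,0],1],
  [[0,0,0],[0,0,0],1],
  [[0,0,0],[0,0,0],1],
  [[0,0,0],[0,0,0],1],
])

```text
t: 9.53
ee_pos: [468.5, -82.4, 234.1]
orientation: [-0.706, -3.061, 0.0]
ft_force: [0.6, -0.1, -1.1]
width: 88.2
grasp_force: 0.0
```

Run:
```python
from h import *
im=get("wrist","w2"); print(im["obs"]["ee_pos"])
P=cloud(im); z=P[...,2]
for lo,hi,r in[(172,190,30),(164,171.5,30)]:
    m=(z>lo)&(z<hi); p=P[m]; p=p[np.hypot(p[:,0]-469,p[:,1]+82)<r]
    print(len(p),cv2.minEnclosingCircle(p[:,:2].astype(np.float32)) if len(p) else "",np.median(p,0))
m=(z>44)&(z<53);p=P[m]; p=p[np.hypot(p[:,0]-477,p[:,1]+91)<80]; print(cv2.minEnclosingCircle(p[:,:2].astype(np.float32)))
```

```text
[468.51031906 -82.40170842 234.05390878]
1141 ((465.9499206542969, -81.78691101074219), 12.036556243896484) [464.71834863 -81.35647499 181.20276507]
843 ((466.02679443359375, -82.01050567626953), 17.04491424560547) [459.61779976 -77.70585806 169.24208032]
((475.14581298828125, -91.69562530517578), 55.004119873046875)
```

View pics/w2.png

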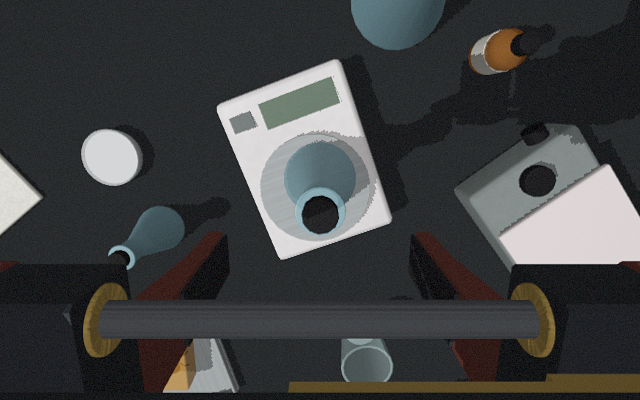

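The wrist view shows the flask upright with its stopper at (320,214), centred between the fingers. Now I descend and grip the neck.

Request:
servo_tool([
  [[-0.001,0,-0.02],[0,0,0],1],
  [[0,0,-0.025],[0,0,0],1],
  [[0,0,-0.025],[0,0,0],1],
  [[0,0,-0.02],[0,0,0],1],
  [[0,0,-0.01],[0,0,0],1],
  [[0,0,-0.004],[0,0,0],1],
  [[0,0,0],[0,0,0],1],
  [[0,0,0],[0,0,0],1],
])

```text
t: 10.25
ee_pos: [468.0, -82.1, 130.8]
orientation: [0.705, 3.06, 0.0]
ft_force: [-0.0, 0.3, 0.4]
width: 87.7
grasp_force: 0.0
```

Request:
servo_tool([
  [[0,0,0],[0,0,0],0],
  [[0,0,0],[0,0,0],0],
  [[0,0,0],[0,0,0],-0.2],
  [[0,0,0],[0,0,0],-0.27],
  [[0,0,0],[0,0,0],-0.32],
  [[0,0,0],[0,0,0],-0.36],
  [[0,0,0],[0,0,0],-1],
  [[0,0,0],[0,0,0],-1],
])

```text
t: 10.92
ee_pos: [467.4, -81.9, 130.2]
orientation: [-0.705, -3.061, 0.0]
ft_force: [0.5, 0.2, -0.7]
width: 37.9
grasp_force: 0.0
```

Request:
servo_tool([
  [[0,0,0],[0,0,0],-1],
  [[0,0,0],[0,0,0],-1],
  [[0,0,0.005],[0,0,0],-1],
  [[0,0,0.01],[0,0,0],-1],
  [[0,0,0.02],[0,0,0],-1],
  [[0,0,0.02],[0,0,0],-1],
  [[0,0,0.01],[0,0,0],-1],
  [[0,0,0],[0,0,0],-1],
])

```text
t: 11.58
ee_pos: [469.0, -82.3, 197.8]
orientation: [0.704, 3.057, 0.0]
ft_force: [-0.0, 1.0, -2.2]
width: 31.6
grasp_force: 30.0
```

Request:
servo_tool([
  [[0,0,0],[0,0,0],-1],
  [[0,0,0],[0,0,0],-1],
  [[0,0,0],[0,0,0],-1],
  [[0,0,0],[0,0,0],-1],
  [[0,0,0],[0,0,0],-1],
  [[0,0,0],[0,0,0],-1],
  [[0,0,0],[0,0,0],-1],
  [[0,0,0],[0,0,0],-1],
])

```text
t: 12.25
ee_pos: [467.3, -81.9, 195.0]
orientation: [-0.705, -3.061, 0.0]
ft_force: [0.5, -0.2, -2.5]
width: 31.7
grasp_force: 30.0
```

Run:
```python
from h import *
im=get("side","s1"); print(im["obs"]["ee_pos"],im["obs"]["ft_force"])
u,v=proj(im,[468,-82,180]).astype(int); print(u,v)
a,b=max(v-110,0),max(u-130,0)
cv2.imwrite("pics/s1c.png",cv2.resize(im["color"][a:a+220,b:b+260],None,fx=2.6,fy=2.6,interpolation=cv2.INTER_CUBIC))
```

```text
[467.34296052 -81.9287861  194.99251952] [ 0.49950315 -0.19130756 -2.45365684]
345 132
```

View pics/s1c.png

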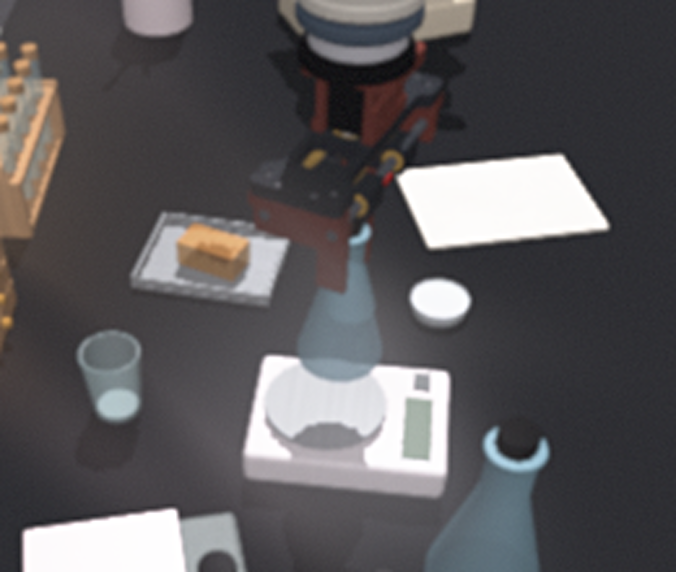

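Run:
```python
from h import *
im=load("side"); P=cloud(im); K,R,c=cam(im)
m=np.linalg.norm(P[...,:2]-[467.5,-82],axis=-1)<45
p=P[m&(P[...,2]>75)]
print(np.percentile(p[:,2],[0,1,5,50,99]))
for lo in range(85,200,8):
    q=p[(p[:,2]>=lo)&(p[:,2]<lo+8)]
    if len(q): print(lo,len(q),q.min(0).round(),q.max(0).round())
```

```text
[113.65926796 119.21890334 133.85353876 351.74257644 445.41222376]
109 26 [435. -74. 114.] [499. -48. 117.]
117 105 [433. -76. 117.] [499. -47. 125.]
125 119 [433. -88. 125.] [499. -48. 133.]
133 122 [436. -88. 133.] [497. -49. 141.]
141 111 [439. -84. 141.] [495. -51. 149.]
149 102 [439. -85. 149.] [492. -55. 157.]
157 93 [442. -86. 157.] [490. -56. 165.]
165 92 [445. -86. 165.] [488. -58. 173.]
173 83 [448. -85. 173.] [486. -61. 181.]
181 68 [448. -83. 181.] [484. -63. 189.]
189 38 [450. -84. 189.] [481. -58. 197.]
197 67 [ 447. -100.  197.] [487. -56. 205.]
```

The side crop shows the flask hanging upright in the gripper over the empty pan, at crop position (342,330). The depth puts its foot at z≈113.5, level, so I carry it to the stirrer.

Request:
servo_tool([
  [[0.004,0.005,0.003],[0,0,0],-1],
  [[0.008,0.01,0.005],[0,0,0],-1],
  [[0.012,0.014,0.005],[0,0,0],-1],
  [[0.014,0.016,0.002],[0,0,0],-1],
  [[0.014,0.016,0],[0,0,0],-1],
  [[0.014,0.016,0],[0,0,0],-1],
  [[0.014,0.017,0],[0,0,0],-1],
  [[0.014,0.017,0],[0,0,0],-1],
])

```text
t: 12.97
ee_pos: [562.8, 31.0, 210.8]
orientation: [0.704, 3.061, 0.001]
ft_force: [-0.6, -0.2, -1.5]
width: 31.7
grasp_force: 30.0
```

Request:
servo_tool([
  [[0.014,0.017,0],[0,0,0],-1],
  [[0.014,0.017,0],[0,0,0],-1],
  [[0.014,0.016,0],[0,0,0],-1],
  [[0.014,0.016,0],[0,0,0],-1],
  [[0.011,0.013,0],[0,0,0],-1],
  [[0.007,0.008,0],[0,0,0],-1],
  [[0.004,0.004,0],[0,0,0],-1],
  [[0,0,0],[0,0,0],-1],
])

```text
t: 13.63
ee_pos: [640.0, 121.3, 210.2]
orientation: [0.703, 3.062, 0.0]
ft_force: [0.2, -0.1, -2.2]
width: 31.6
grasp_force: 30.0
```

Request:
servo_tool([
  [[0,0,-0.008],[0,0,0],-1],
  [[0,0,-0.012],[0,0,0],-1],
  [[0,0,-0.012],[0,0,0],-1],
  [[0,0,-0.01],[0,0,0],-1],
  [[0,0,-0.006],[0,0,0],-1],
  [[0,0,-0.003],[0,0,0],-1],
  [[0,0,0],[0,0,0],-1],
  [[0,0,0],[0,0,0],-1],
])

```text
t: 14.3
ee_pos: [639.5, 120.0, 159.1]
orientation: [-0.705, -3.061, 0.0]
ft_force: [0.7, 0.6, -1.8]
width: 31.4
grasp_force: 30.0
```

Request:
servo_tool([
  [[0,0,-0.003],[0,0,0],-1],
  [[0,0,-0.002],[0,0,0],-1],
  [[0,0,-0.001],[0,0,0],-1],
  [[0,0,-0.001],[0,0,0],-1],
  [[0,0,-0.001],[0,0,0],-1],
  [[0,0,0],[0,0,0],-1],
  [[0,0,0],[0,0,0],-1],
  [[0,0,0],[0,0,0],-1],
])

```text
t: 14.97
ee_pos: [639.5, 120.1, 151.3]
orientation: [0.705, 3.061, 0.0]
ft_force: [0.2, -0.6, -0.7]
width: 31.7
grasp_force: 30.0
```

Request:
servo_tool([
  [[0,0,-0.0005],[0,0,0],-1],
  [[0,0,0],[0,0,0],-1],
  [[0,0,-0.0003],[0,0,0],-1],
  [[0,0,0],[0,0,0],-1],
  [[0,0,0],[0,0,0],-1],
  [[0,0,0],[0,0,0],-1],
  [[0,0,0],[0,0,0],-1],
  [[0,0,0],[0,0,0],-1],
])

```text
t: 15.63
ee_pos: [639.4, 120.0, 150.4]
orientation: [0.705, 3.061, -0.0]
ft_force: [0.7, -0.7, -1.5]
width: 31.6
grasp_force: 30.0
```

Request:
servo_tool([
  [[0,0,-0.0004],[0,0,0],-1],
  [[0,0,0],[0,0,0],-1],
  [[0,0,-0.0003],[0,0,0],-1],
  [[0,0,0],[0,0,0],-1],
  [[0,0,0],[0,0,0],-1],
  [[0,0,0],[0,0,0],-1],
  [[0,0,0],[0,0,0],-1],
  [[0,0,0],[0,0,0],-1],
])

```text
t: 16.3
ee_pos: [639.7, 120.2, 150.1]
orientation: [0.705, 3.061, 0.001]
ft_force: [-0.5, 1.5, 5.1]
width: 31.4
grasp_force: 30.0
```

Contact. Release and rise.

Request:
servo_tool([
  [[0,0,0],[0,0,0],-0.2],
  [[0,0,0],[0,0,0],0],
  [[0,0,0],[0,0,0],0.5],
  [[0,0,0],[0,0,0],0.9],
  [[0,0,0],[0,0,0],0.9],
  [[0,0,0],[0,0,0],0.9],
  [[0,0,0],[0,0,0],0.9],
  [[0,0,0.005],[0,0,0],0.9],
])

```text
t: 16.97
ee_pos: [638.7, 119.9, 153.9]
orientation: [-0.705, -3.06, 0.001]
ft_force: [0.1, 0.7, 0.9]
width: 78.3
grasp_force: 0.0
```

Request:
servo_tool([
  [[0,0,0.02],[0,0,0],0.9],
  [[0,0,0.02],[0,0,0],0.9],
  [[0,0,0.02],[0,0,0],0.9],
  [[0,0,0.02],[0,0,0],0.9],
  [[0,0,0.02],[0,0,0],0.9],
  [[0,0,0.01],[0,0,0],0.9],
  [[0,0,0],[0,0,0],0.9],
  [[0,0,0],[0,0,0],0.9],
])

```text
t: 17.63
ee_pos: [639.4, 120.1, 264.8]
orientation: [0.705, 3.061, 0.0]
ft_force: [-0.4, 0.6, -1.1]
width: 83.2
grasp_force: 0.0
```

Run:
```python
from h import *
im=get("wrist","w3"); print(im["obs"]["ee_pos"])
P=cloud(im); z=P[...,2]
for n,lo,hi,r in[("stopper",192,210,30),("lip",184,191.5,30)]:
    m=(z>lo)&(z<hi); p=P[m]; p=p[np.hypot(p[:,0]-639,p[:,1]-120)<r]
    print(n,len(p),cv2.minEnclosingCircle(p[:,:2].astype(np.float32)) if len(p) else "")
im=get("side"); P=cloud(im); m=np.linalg.norm(P[...,:2]-[639,120],axis=-1)<45
p=P[m&(P[...,2]>72)]
for lo in range(72,200,16):
    q=p[(p[:,2]>=lo)&(p[:,2]<lo+8)]
    if len(q): print(lo,len(q),q.min(0).round(),q.max(0).round())
```

```text
[639.43112148 120.06791226 264.80953538]
stopper 1030 ((637.5979614257812, 119.91925048828125), 11.846352577209473)
lip 773 ((638.0557250976562, 119.69497680664062), 17.04074478149414)
72 113 [604. 108.  72.] [670. 155.  80.]
88 134 [606. 105.  88.] [669. 152.  96.]
104 127 [611. 109. 104.] [664. 148. 112.]
120 108 [615. 106. 120.] [660. 143. 128.]
136 96 [620. 109. 136.] [655. 139. 144.]
152 52 [624. 116. 152.] [650. 135. 160.]
168 53 [624. 119. 168.] [651. 134. 176.]
184 121 [622. 108. 186.] [654. 137. 192.]
```

View pics/w3.png

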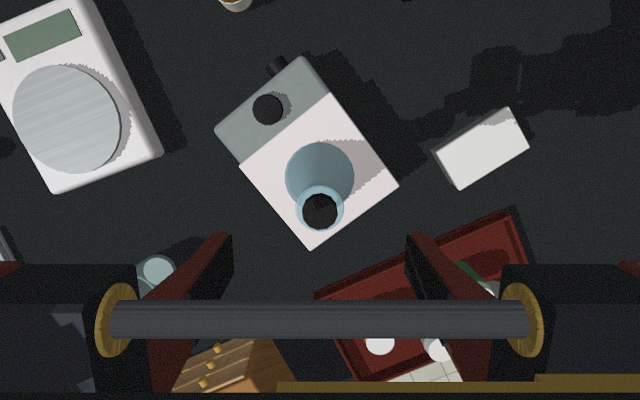

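The wrist view shows the flask upright in the middle of the white plate, stopper at (320,211). Next is the weight.

Request:
servo_tool([
  [[-0.0205,0.0285,0],[0,0,0],1],
  [[-0.0205,0.0285,0],[0,0,0],1],
  [[-0.0205,0.0285,0],[0,0,0],1],
  [[-0.0205,0.0285,0],[0,0,0],1],
  [[-0.0205,0.0285,-0.02],[0,0,0],1],
  [[-0.0205,0.0285,-0.03],[0,0,0],1],
  [[-0.0205,0.0285,-0.03],[0,0,0],1],
  [[-0.0205,0.0285,-0.03],[0,0,0],1],
])

```text
t: 18.4
ee_pos: [479.6, 340.4, 161.4]
orientation: [-0.705, -3.06, 0.002]
ft_force: [0.3, -0.5, 0.3]
width: 87.8
grasp_force: 0.0
```

Request:
servo_tool([
  [[0,0,0],[0,0,0],1],
  [[0,0,0],[0,0,0],1],
  [[0,0,0],[0,0,0],1],
  [[0,0,0],[0,0,0],1],
  [[0,0,0],[0,0,0],1],
  [[0,0,0],[0,0,0],1],
  [[0,0,0],[0,0,0],1],
  [[0,0,0],[0,0,0],1],
])

```text
t: 19.07
ee_pos: [482.0, 339.3, 164.0]
orientation: [0.707, 3.061, 0.001]
ft_force: [0.1, -0.5, -0.8]
width: 87.9
grasp_force: 0.0
```

Run:
```python
from h import *
im=get("wrist","w4"); print(im["obs"]["ee_pos"])
P=cloud(im); z=P[...,2]
m=(z>78)&(z<92); p=P[m]; p=p[np.hypot(p[:,0]-475,p[:,1]-348)<30]
print(len(p),cv2.minEnclosingCircle(p[:,:2].astype(np.float32)) if len(p) else "")
m=(z>14)&(z<26); p=P[m]; p=p[np.hypot(p[:,0]-475,p[:,1]-348)<100]; print(cv2.minAreaRect(p[:,:2].astype(np.float32)))
```

```text
[481.97205171 339.34558491 163.97948362]
777 ((472.6622619628906, 347.5432434082031), 11.17419147491455)
((468.54241943359375, 344.330322265625), (120.09477233886719, 119.93570709228516), 80.82816314697266)
```

Request:
servo_tool([
  [[-0.008,0.0084,0],[0,0,0],1],
  [[0,0,-0.01],[0,0,0],1],
  [[0,0,-0.03],[0,0,0],1],
  [[0,0,-0.03],[0,0,0],1],
  [[0,0,-0.03],[0,0,0],1],
  [[0,0,-0.02],[0,0,0],1],
  [[0,0,-0.01],[0,0,0],1],
  [[0,0,-0.002],[0,0,0],1],
])

```text
t: 19.78
ee_pos: [471.8, 347.4, 29.0]
orientation: [-0.704, -3.059, 0.005]
ft_force: [-0.5, 0.1, -0.4]
width: 87.6
grasp_force: 0.0
```

Request:
servo_tool([
  [[0,0,0],[0,0,0],0.4],
  [[0,0,0],[0,0,0],0.2],
  [[0,0,0],[0,0,0],0.1],
  [[0,0,0],[0,0,0],0],
  [[0,0,0],[0,0,0],0],
  [[0,0,0],[0,0,0],-1],
  [[0,0,0],[0,0,0],-1],
  [[0,0,0],[0,0,0],-1],
])

```text
t: 20.45
ee_pos: [473.7, 348.4, 31.8]
orientation: [0.705, 3.061, 0.001]
ft_force: [-0.6, -0.4, 2.2]
width: 39.1
grasp_force: 30.0
```

Request:
servo_tool([
  [[0,0,0],[0,0,0],-1],
  [[0,0,0],[0,0,0],-1],
  [[0,0,0],[0,0,0],-1],
  [[0,0,0],[0,0,0],-1],
  [[0,0,0],[0,0,0],-1],
  [[0,0,0],[0,0,0],-1],
  [[0,0,0],[0,0,0],-1],
  [[0,0,0],[0,0,0],-1],
])

```text
t: 21.12
ee_pos: [473.7, 348.4, 31.8]
orientation: [0.705, 3.061, 0.001]
ft_force: [0.3, -0.7, 5.5]
width: 39.4
grasp_force: 30.0
```

Request:
servo_tool([
  [[0,0,0.006],[0,0,0],-1],
  [[0,0,0.015],[0,0,0],-1],
  [[0,0,0.025],[0,0,0],-1],
  [[0,0,0.03],[0,0,0],-1],
  [[0,0,0.025],[0,0,0],-1],
  [[0,-0.005,0.012],[0,0,0],-1],
  [[0,-0.015,0],[0,0,0],-1],
  [[0,-0.025,0],[0,0,0],-1],
])

```text
t: 21.78
ee_pos: [473.0, 303.0, 144.0]
orientation: [0.702, 3.062, 0.001]
ft_force: [1.3, -0.4, -6.2]
width: 39.5
grasp_force: 30.0
```

Request:
servo_tool([
  [[0,-0.03,0],[0,0,0],-1],
  [[0,-0.03,0],[0,0,0],-1],
  [[0,-0.03,0],[0,0,0],-1],
  [[0,-0.03,0],[0,0,0],-1],
  [[0,-0.03,0],[0,0,0],-1],
  [[0,-0.03,0],[0,0,0],-1],
  [[0,-0.03,0],[0,0,0],-1],
  [[0,-0.03,0],[0,0,0],-1],
])

```text
t: 22.45
ee_pos: [470.7, 60.5, 142.5]
orientation: [-0.704, -3.058, 0.003]
ft_force: [-0.3, 0.3, -6.0]
width: 39.1
grasp_force: 30.0
```

Request:
servo_tool([
  [[0,-0.03,0],[0,0,0],-1],
  [[0,-0.03,0],[0,0,0],-1],
  [[0,-0.03,0],[0,0,0],-1],
  [[0.003,-0.03,0],[0,0,0],-1],
  [[0,-0.02,0],[0,0,0],-1],
  [[0,-0.01,0],[0,0,0],-1],
  [[0,-0.004,0],[0,0,0],-1],
  [[0,0,0],[0,0,0],-1],
])

```text
t: 23.12
ee_pos: [474.9, -91.5, 143.3]
orientation: [-0.707, -3.058, 0.0]
ft_force: [-0.5, 0.2, -5.4]
width: 39.4
grasp_force: 30.0
```

Run:
```python
from h import *
im=get("wrist","w5"); o=im["obs"]; print(o["ee_pos"],o["ft_force"],o["width"])
P=cloud(im); z=P[...,2]
m=(z>44)&(z<53);p=P[m]; p=p[np.hypot(p[:,0]-477,p[:,1]+91)<75]; print(len(p),cv2.minEnclosingCircle(p[:,:2].astype(np.float32)))
```

```text
[474.89856166 -91.46222412 143.32235441] [-0.50405723  0.16630113 -5.37378758] 39.402880993924406
11557 ((474.9681091308594, -91.60171508789062), 54.98394012451172)
```

Request:
servo_tool([
  [[0.0005,0,-0.01],[0,0,0],-1],
  [[0,0,-0.02],[0,0,0],-1],
  [[0,0,-0.02],[0,0,0],-1],
  [[0,0,-0.015],[0,0,0],-1],
  [[0,0,-0.008],[0,0,0],-1],
  [[0,0,-0.004],[0,0,0],-1],
  [[0,0,-0.002],[0,0,0],-1],
  [[0,0,0],[0,0,0],-1],
])

```text
t: 23.83
ee_pos: [477.1, -90.5, 65.4]
orientation: [0.704, 3.062, 0.0]
ft_force: [-0.0, -0.6, -5.7]
width: 39.7
grasp_force: 30.0
```

Request:
servo_tool([
  [[0,0,0],[0,0,0],-1],
  [[0,0,0],[0,0,0],-1],
  [[0,0,0],[0,0,0],-1],
  [[0,0,0],[0,0,0],-1],
  [[0,0,0],[0,0,0],-1],
  [[0,0,0],[0,0,0],-1],
  [[0,0,0],[0,0,0],-1],
  [[0,0,0],[0,0,0],-1],
])

```text
t: 24.5
ee_pos: [476.9, -90.9, 65.5]
orientation: [0.705, 3.061, -0.0]
ft_force: [-0.2, 0.1, -6.6]
width: 39.1
grasp_force: 30.0
```

Request:
servo_tool([
  [[-0.001,0,-0.002],[0,0,0],-1],
  [[0,0,-0.001],[0,0,0],-1],
  [[0,0,-0.001],[0,0,0],-1],
  [[0,0,-0.0006],[0,0,0],-1],
  [[0,0,-0.0005],[0,0,0],-1],
  [[0,0,0],[0,0,0],-1],
  [[0,0,0],[0,0,0],-1],
  [[0,0,0],[0,0,0],-1],
])

```text
t: 25.17
ee_pos: [475.9, -90.9, 60.4]
orientation: [0.705, 3.061, -0.0]
ft_force: [-0.5, -0.5, -6.1]
width: 39.1
grasp_force: 30.0
```

Request:
servo_tool([
  [[0,0,-0.0003],[0,0,0],-1],
  [[0,0,0],[0,0,0],-1],
  [[0,0,-0.0003],[0,0,0],-1],
  [[0,0,0],[0,0,0],-1],
  [[0,0,0],[0,0,0],-1],
  [[0,0,0],[0,0,0],-1],
  [[0,0,0],[0,0,0],-1],
  [[0,0,0],[0,0,0],-1],
])

```text
t: 25.83
ee_pos: [475.9, -90.9, 59.8]
orientation: [0.705, 3.061, -0.0]
ft_force: [1.0, -0.7, -4.0]
width: 39.2
grasp_force: 30.0
```

Request:
servo_tool([
  [[0,0,-0.0003],[0,0,0],-1],
  [[0,0,0],[0,0,0],-1],
  [[0,0,0],[0,0,0],-1],
  [[0,0,0],[0,0,0],0],
  [[0,0,0],[0,0,0],0.3],
  [[0,0,0],[0,0,0],0.8],
  [[0,0,0],[0,0,0],0.8],
  [[0,0,0],[0,0,0],0.8],
])

```text
t: 26.5
ee_pos: [476.1, -90.9, 59.5]
orientation: [0.705, 3.061, -0.0]
ft_force: [-0.4, 0.6, -0.3]
width: 67.2
grasp_force: 0.0
```

Request:
servo_tool([
  [[0,0,0.01],[0,0,0],0.8],
  [[0,0,0.02],[0,0,0],0.8],
  [[0,0,0.03],[0,0,0],0.8],
  [[0,0,0.03],[0,0,0],0.8],
  [[0,0,0.04],[0,0,0],0.8],
  [[0,0,0.02],[0,0,0],0.8],
  [[0,0,0],[0,0,0],0.8],
  [[0,0,0],[0,0,0],0.8],
])

```text
t: 27.17
ee_pos: [476.6, -91.0, 211.1]
orientation: [0.704, 3.058, 0.0]
ft_force: [0.3, -1.1, -0.9]
width: 79.0
grasp_force: 0.0
```

Run:
```python
from h import *
im=get("wrist","w6"); print(im["obs"]["ee_pos"])
P=cloud(im); z=P[...,2]
for n,lo,hi,r in[("knob",107,120,35),("pan",44,53,75)]:
    m=(z>lo)&(z<hi); p=P[m]; p=p[np.hypot(p[:,0]-477,p[:,1]+91)<r]
    print(n,len(p),cv2.minEnclosingCircle(p[:,:2].astype(np.float32)) if len(p) else "",np.median(p[:,2]))
```

```text
[476.58847979 -91.03719744 211.13481549]
knob 659 ((474.7992248535156, -91.96947479248047), 11.054304122924805) 111.35164503614288
pan 8668 ((475.1280517578125, -91.697998046875), 55.0507926940918) 47.395762662451034
```

View pics/w6.png

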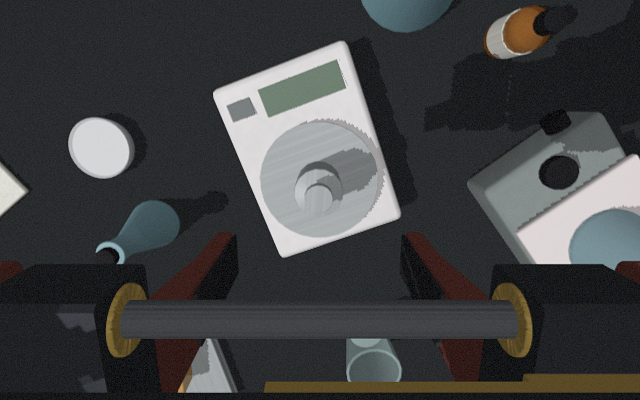

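The wrist view shows the weight upright in the middle of the pan at (318,192). Now back to the block.

Request:
servo_tool([
  [[0.015,-0.0314,0],[0,0,0],0.5],
  [[0.015,-0.0314,0],[0,0,0],0.5],
  [[0.015,-0.0314,0],[0,0,0],0.5],
  [[0.015,-0.0314,0],[0,0,0],0.5],
  [[0.015,-0.0314,0],[0,0,0],0.5],
  [[0.015,-0.0314,-0.02],[0,0,0],0.5],
  [[0.015,-0.0314,-0.03],[0,0,0],0.5],
  [[0.015,-0.0314,-0.04],[0,0,0],0.5],
])

```text
t: 27.88
ee_pos: [591.8, -334.5, 129.0]
orientation: [0.706, 3.061, -0.0]
ft_force: [0.4, -0.4, 0.7]
width: 66.2
grasp_force: 0.0
```

Request:
servo_tool([
  [[0,0,0],[0,0,0],0.5],
  [[0,0,0],[0,0,0],0.5],
  [[0,0,0],[0,0,0],0.5],
  [[0,0,0],[0,0,0],0.5],
  [[0,0,0],[0,0,0],0.5],
  [[0,0,0],[0,0,0],0.5],
  [[0,0,0],[0,0,0],0.5],
  [[0,0,0],[0,0,0],0.5],
])

```text
t: 28.55
ee_pos: [591.6, -332.2, 132.0]
orientation: [0.704, 3.06, -0.001]
ft_force: [0.4, -0.7, 0.9]
width: 66.2
grasp_force: 0.0
```

Request:
servo_tool([
  [[0.0042,-0.0098,0],[0,0,0],0.5],
  [[0,0,-0.02],[0,0,0],0.5],
  [[0,0,-0.03],[0,0,0],0.5],
  [[0,0,-0.03],[0,0,0],0.5],
  [[0,0,-0.02],[0,0,0],0.5],
  [[0,0,-0.012],[0,0,0],0.5],
  [[0,0,0],[0,0,0],0.5],
  [[0,0,0],[0,0,0],0.5],
])

```text
t: 29.22
ee_pos: [595.7, -342.6, 18.8]
orientation: [-0.705, -3.061, -0.0]
ft_force: [0.1, -0.2, 0.2]
width: 65.6
grasp_force: 0.0
```

Request:
servo_tool([
  [[0,0,-0.006],[0,0,0],0.5],
  [[0,0,-0.003],[0,0,0],0.5],
  [[0,0,0],[0,0,0],0.5],
  [[0,0,0],[0,0,0],0.5],
  [[0,0,0],[0,0,0],0.5],
  [[0,0,0],[0,0,0],0.5],
  [[0,0,0],[0,0,0],0.5],
  [[0,0,0],[0,0,0],0.5],
])

```text
t: 29.88
ee_pos: [595.6, -342.3, 10.1]
orientation: [0.705, 3.061, -0.0]
ft_force: [-0.7, 0.3, -0.2]
width: 66.1
grasp_force: 0.0
```

Request:
servo_tool([
  [[0,0,0],[0,0,0],0.2],
  [[0,0,0],[0,0,0],0],
  [[0,0,0],[0,0,0],-1],
  [[0,0,0],[0,0,0],-1],
  [[0,0,0],[0,0,0],-1],
  [[0,0,0],[0,0,0],-1],
  [[0,0,0],[0,0,0],-1],
  [[0,0,0],[0,0,0],-1],
])

```text
t: 30.55
ee_pos: [595.5, -342.2, 9.8]
orientation: [-0.705, -3.061, 0.0]
ft_force: [0.5, 0.1, -0.5]
width: 39.6
grasp_force: 30.0
```

Request:
servo_tool([
  [[0,0,0.01],[0,0,0],-1],
  [[0,0,0.02],[0,0,0],-1],
  [[0,0,0.035],[0,0,0],-1],
  [[0,0,0.04],[0,0,0],-1],
  [[0,0,0.04],[0,0,0],-1],
  [[0,0,0.04],[0,0,0],-1],
  [[0,0.005,0.03],[0,0,0],-1],
  [[0,0.015,0.015],[0,0,0],-1],
])

```text
t: 31.22
ee_pos: [597.1, -324.5, 246.0]
orientation: [0.706, 3.053, -0.004]
ft_force: [-0.4, -0.1, -0.3]
width: 39.9
grasp_force: 30.0
```

Request:
servo_tool([
  [[-0.005,0.025,0],[0,0,0.7],-1],
  [[-0.006,0.03,0],[0,0,0.7],-1],
  [[-0.006,0.03,0],[0,0,0.7],-1],
  [[-0.006,0.03,0],[0,0,0.7],-1],
  [[-0.006,0.03,0],[0,0,0.7],-1],
  [[-0.006,0.03,0],[0,0,0.7],-1],
  [[-0.006,0.03,0],[0,0,0.7],-1],
  [[-0.006,0.03,0],[0,0,0.7],-1],
])

```text
t: 31.88
ee_pos: [547.8, -85.9, 240.6]
orientation: [0.554, 3.092, 0.0]
ft_force: [0.0, -0.3, -0.6]
width: 39.7
grasp_force: 30.0
```

Request:
servo_tool([
  [[-0.006,0.03,0],[0,0,0.7],-1],
  [[-0.006,0.03,0],[0,0,0.7],-1],
  [[-0.006,0.03,0],[0,0,0.7],-1],
  [[-0.006,0.03,0],[0,0,0.7],-1],
  [[-0.006,0.03,0],[0,0,0.7],-1],
  [[-0.006,0.03,0],[0,0,0.7],-1],
  [[-0.006,0.03,0],[0,0,0.7],-1],
  [[-0.006,0.03,0],[0,0,0.7],-1],
])

```text
t: 32.55
ee_pos: [499.8, 154.1, 240.6]
orientation: [0.402, 3.115, 0.0]
ft_force: [-0.3, -0.3, -1.3]
width: 40.0
grasp_force: 30.0
```

Request:
servo_tool([
  [[-0.005,0.03,0],[0,0,0.7],-1],
  [[-0.005,0.03,0],[0,0,0.7],-1],
  [[-0.005,0.03,0],[0,0,0.7],-1],
  [[-0.005,0.03,0],[0,0,0.7],-1],
  [[-0.005,0.03,0],[0,0,0.7],-1],
  [[-0.005,0.025,0],[0,0,0.7],-1],
  [[0,0.012,0],[0,0,0.7],-1],
  [[0,0,0],[0,0,0],-1],
])

```text
t: 33.22
ee_pos: [470.3, 341.8, 240.4]
orientation: [0.264, 3.13, 0.001]
ft_force: [0.1, -1.2, -0.8]
width: 40.2
grasp_force: 30.0
```

Request:
servo_tool([
  [[0,0.003,-0.02],[0,0,0.6],-1],
  [[0,0,-0.035],[0,0,0],-1],
  [[0,0,-0.035],[0,0,0],-1],
  [[0,0,-0.035],[0,0,0],-1],
  [[0,0,-0.035],[0,0,0],-1],
  [[0,0,-0.025],[0,0,0],-1],
  [[0,0,-0.01],[0,0,0],-1],
  [[0,0,0],[0,0,0],-1],
])

```text
t: 33.88
ee_pos: [469.4, 340.6, 42.8]
orientation: [-0.254, -3.128, 0.005]
ft_force: [0.0, -0.2, -1.1]
width: 39.9
grasp_force: 30.0
```

Request:
servo_tool([
  [[0,0,0],[0,0,0],-1],
  [[0,0,0],[0,0,0],-1],
  [[0,0,0],[0,0,0],-1],
  [[0,0,0],[0,0,0],-1],
  [[0,0,0],[0,0,0],-1],
  [[0,0,0],[0,0,0],-1],
  [[0,0,0],[0,0,0],-1],
  [[0,0,0],[0,0,0],-1],
])

```text
t: 34.55
ee_pos: [470.5, 342.9, 45.0]
orientation: [0.253, 3.131, 0.0]
ft_force: [0.5, 0.1, -0.8]
width: 40.2
grasp_force: 30.0
```

Target z is 25.8.

Request:
servo_tool([
  [[0,0.0013,-0.006],[0,0,0],-1],
  [[0,0,-0.005],[0,0,0],-1],
  [[0,0,-0.003],[0,0,0],-1],
  [[0,0,-0.002],[0,0,0],-1],
  [[0,0,-0.001],[0,0,0],-1],
  [[0,0,-0.001],[0,0,0],-1],
  [[0,0,0],[0,0,0],-1],
  [[0,0,0],[0,0,0],-1],
])

```text
t: 35.22
ee_pos: [470.5, 344.1, 26.8]
orientation: [0.253, 3.131, 0.0]
ft_force: [0.5, -0.1, -0.3]
width: 39.7
grasp_force: 30.0
```

Request:
servo_tool([
  [[0,0,-0.0006],[0,0,0],-1],
  [[0,0,0],[0,0,0],-1],
  [[0,0,0],[0,0,0],-1],
  [[0,0,0],[0,0,0],-1],
  [[0,0,0],[0,0,0],-1],
  [[0,0,0],[0,0,0],-1],
  [[0,0,0],[0,0,0],-1],
  [[0,0,0],[0,0,0],-1],
])

```text
t: 35.88
ee_pos: [470.5, 344.1, 26.2]
orientation: [0.253, 3.131, 0.0]
ft_force: [0.0, -0.2, -0.2]
width: 39.8
grasp_force: 30.0
```

Request:
servo_tool([
  [[0,0,-0.0005],[0,0,0],-1],
  [[0,0,0],[0,0,0],-1],
  [[0,0,0],[0,0,0],-1],
  [[0,0,0],[0,0,0],-1],
  [[0,0,0],[0,0,0],-1],
  [[0,0,0],[0,0,0],-1],
  [[0,0,0],[0,0,0],-1],
  [[0,0,0],[0,0,0],-1],
])

```text
t: 36.55
ee_pos: [470.6, 344.1, 25.8]
orientation: [0.253, 3.131, 0.0]
ft_force: [0.9, 0.2, -0.4]
width: 40.0
grasp_force: 30.0
```

Request:
servo_tool([
  [[0,0,-0.0004],[0,0,0],-1],
  [[0,0,0],[0,0,0],-1],
  [[0,0,0],[0,0,0],-1],
  [[0,0,0],[0,0,0],0.1],
  [[0,0,0],[0,0,0],0.5],
  [[0,0,0],[0,0,0],0.5],
  [[0,0,0],[0,0,0],0.5],
  [[0,0,0],[0,0,0],0.5],
])

```text
t: 37.22
ee_pos: [470.4, 344.0, 25.2]
orientation: [-0.253, -3.131, 0.0]
ft_force: [0.1, -0.1, -1.7]
width: 65.2
grasp_force: 0.0
```

Request:
servo_tool([
  [[0,0,0.01],[0,0,0],0.5],
  [[0,0,0.02],[0,0,0],0.5],
  [[0,0,0.035],[0,0,0],0.5],
  [[0,0,0.04],[0,0,0],0.5],
  [[0,0,0.04],[0,0,0],0.5],
  [[0,0,0.04],[0,0,0],0.5],
  [[0,0,0],[0,0,0],0.5],
  [[0,0,0],[0,0,0],0.5],
])

```text
t: 37.88
ee_pos: [471.9, 345.0, 213.9]
orientation: [0.253, 3.126, 0.006]
ft_force: [-0.7, 0.0, -0.0]
width: 65.8
grasp_force: 0.0
```

Run:
```python
from h import *
im=get("wrist","w7"); print(im["obs"]["ee_pos"])
P=cloud(im); z=P[...,2]
for lo,hi in((43,56),(14,26)):
    m=(z>lo)&(z<hi); p=P[m]; p=p[np.hypot(p[:,0]-470,p[:,1]-344)<90]; print(len(p),cv2.minAreaRect(p[:,:2].astype(np.float32)),np.median(p[:,2]))
get("side","s2")
```

```text
[471.86002724 345.00067284 213.85839865]
3165 ((468.5976867675781, 342.7689208984375), (40.016387939453125, 69.4081802368164), 80.68656158447266) 49.34151120462616
10349 ((468.736083984375, 344.37469482421875), (120.08194732666016, 118.74596405029297), 80.78662872314453) 18.794878081455067
```

View pics/w7.png

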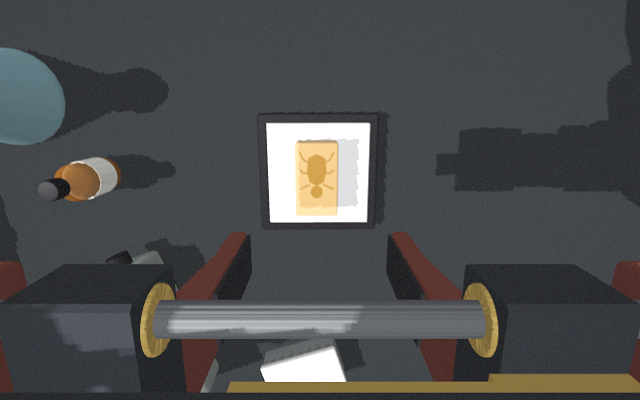

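View pics/s2.png

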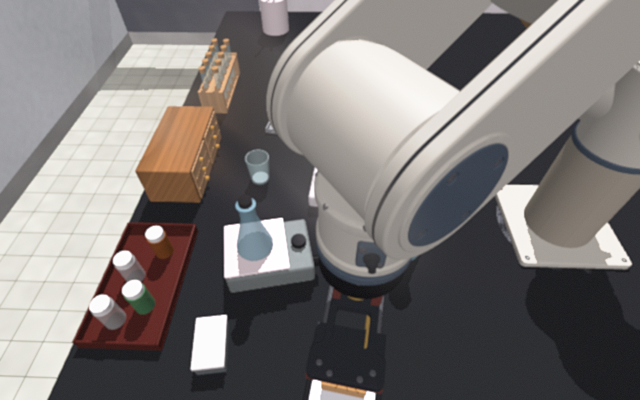

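The wrist view shows the block flat in the middle of the pad at (317,178), about 1.6 mm off centre. The side view shows the flask upright on the stirrer at (250,235), with the beaker, dropper bottle and slide box where they were. The gripper touches nothing, so I hand in.

```bash
python3 -c "
from workcell import close_job
print(close_job())"
```

```text
the job is handed in; nothing more can be done
None
```

The flask stands upright on the stirrer, the weight on the balance and the block flat on the light pad, each within about 2 mm of centre and released; the job was handed in at about 38 s.

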